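# Zero the shaft gauge on a planet carrier

### The arm

A 6-joint arm with a two-finger parallel gripper is mounted at the origin on a cart in front of the work surface, level with it; the furniture and walls round the work are solid. World frame = base frame: x ahead of the robot, y to its left, z up, the work surface at z = 0. Lengths are in m, angles in rad, forces in N, time in s.
With the tool pointing down it reaches from about 0.375 to 0.975 m from the base axis. Payload 3.8 kg.
Tool frame: the origin (TCP) lies midway between the tips of the shut fingers; the grasp point (between the pads) lies 19 mm behind it; z points along the fingers, y is the line along which they close (so a half turn about z gives the same grasp; the last joint's range is limited). The gripper opens to 85 mm and grips with 20 to 120 N. Pads are 22 mm wide; open, the fingers measure 114 mm over their backs; the gripper's body (76 mm by 85 mm) begins 54 mm behind the grasp point. The pads swing forward as they close: fully open they stand 13 mm farther back than shut.
Start: joints at [-1.224, 0.264, 1.604, -0, 1.274, -0.037], TCP at [0.253, -0.626, 0.231] pointing down, gripper open.
Joint ranges: [-2.63, 2.63], [-0.94, 2.18], [0.31, 2.57], [-1.31, 4.45], [0, 2.66], [-2.55, 2.55]. Speed limits (rad/s): [2.57, 2.57, 3.14, 3.14, 3.14, 3.14].

### API

Orientations are given as a rotation vector (axis times angle).
In Python, from workcell import status, read_camera, workorder, masks_of gives the robot as it stands.
- The arm moves only by the tool drive_tool, never from a script. Its argument "rows" is a list of rows, each a list of 7 numbers: the turn, a rotation vector about the tool's x, y, z in degrees, then the shift along the tool's x, y, z in m, then the opening, from 0 (shut) to 1 (fully open). In form: [[ax, ay, az, tx, ty, tz, claw], ...]. A call has 1 to 8 rows; each row shifts and turns the commanded pose from where the row before left it, along the tool's axes as they then stand; what a row does not reach is not made up. A row lasts 1/12 s, in which the tool goes at most 41.7 mm and 7.16 degrees, less where a joint would pass 70% of its speed; a pose out of reach is approached as far as the arm can. A call is refused whole if a number of a shift passes 0.0417 or a number of a turn 7.16, either way. A call with a gripper value outside its range is refused whole. The fingers move at their own pace and stop on an object; "force" is the grip in N (left out, the last holds). Time passes only in rows, so rows that do not move let the fingers close. It gives the time, the measured TCP pose, the force, the opening and the grip force at its end, in the units of the state.
- status.read_state(): the state, without advancing time (a new reading comes with each control period).
- read_camera(name): name is "scene" or "top"; returns a dict with "color" (480x640x3 uint8, red, green, blue), "intrinsics" (3x3 intrinsics, pixels), "world_from_camera" (4x4, takes a point from camera to world coordinates). Camera axes: x right, y up, looking along -z (the intrinsics and any distortion apply to the point x, -y, -z); pixel columns grow to the right and rows downward; lengths in m; the calibration is good to about 2 mm. A picture is of the moment at which its call begins. There is no depth.
- workorder.finish_job(): hands the job in; it is judged then, once.
Trained networks look in a picture, given as the dict that the camera call returned (one of the last four; its "shot" number tells which), for a name from the list of things; names that differ only in an ending like _2 or _b are one class to them, and where a whole thing is asked for, a point or a joint stands for the part that bears it (a point fixed in the world has none). Each returns a list of dicts, best first, with "score" (0 to 1); they miss things now and then, are a little off and sometimes report something else, mostly with a low value. They report only what shows in the picture. A call takes as long as a camera call.
- masks_of(picture, name): "mask" (480x640 bool, what is visible of it) and "bbox" ([left, top, right, bottom] in pixels, round what is visible of it).
The state is a dict: "time": time; "q": joint angles; "joint_vel": joint speeds; "joint_torque": joint torques, N m; "tool_pos": TCP position; "tcp_rot": TCP orientation; "wrist_force": force on the tool from outside, world axes, zero at the start; "torque": the same for the moment, N m; "width": opening from 0.0 (shut) to 1.0 (fully open); "grip_force": force on a finger pad.
Only numpy, scipy, OpenCV 4.12 (cv2) and the standard library are available. Lean on these libraries where they do the work, as an engineer would, in place of code of your own. Each camera call takes 0.05 s, during which the arm holds its last target. There are 200 camera calls.

### The job

Zero the shaft gauge on the planet carrier: lay the upright carrier on its side in the gauge's two V-saddles, its thick end in the wide saddle and its slim sleeve in the narrow one, setting it down rather than dropping it, and let go of it. Then draw the screwdriver out of its block, put its blade straight down through the small round hole in the top of the gauge's readout and push the recessed button fully down. Finish like that, still gripping the upright screwdriver and holding the button down, with the carrier untouched in the saddles and the other things on the bench left where they were.

Things in the scene. Friction and masses are not known exactly. Their poses are not given: they have to be found in the camera images.
- planet_carrier: Dark steel planet carrier, a stepped round shaft 136 long that starts standing upright on its thick end. Thick end: 61 diameter (64 over the teeth), from 0 to 50 along its axis; sleeve: 40 diameter, from 51 to 135. Mass about 0.7 kg. Origin: centre of the thick end's flat face; its z axis runs along the shaft from the thick end to the sleeve's end (up at the start).
- carrier_sleeve (a point): Point on the carrier's axis, 82 from the thick end's face: the middle of the grip on the 40 sleeve. It comes to lie on cradle when the carrier lies well placed in the saddles.
- gauge: Shaft gauge, fixed on a 3 thick mat: grey base plate, x -98 to 86, y -80 to 80; origin on its underside, z up. Two V-saddles stand on a line along y at x = -42. Behind them is the readout: a hollow white box, x 28 to 84, y -75 to 75, top at z = 66, with a display and, near its +y end, a round hole. Carrier well placed: its origin at (-42, -63, 68), its z axis along +y.
- wide_saddle (a point): Wide 90 degree V-saddle for the 61 thick end: 74 wide, 16 thick, top 12 below this point. The point is on the axis of a seated shaft, at (-42, -42, 68) in the gauge's frame.
- narrow_saddle (a point): Narrow 90 degree V-saddle for the 40 sleeve: 60 wide, 12 thick, top 6 below this point. The point is on the axis of a seated shaft, at (-42, 55, 68) in the gauge's frame. A shaft seated in both saddles lies level.
- cradle (a point): Point on the axis of a seated shaft between the saddles, at (-42, 19, 68) in the gauge's frame; its axes are the gauge's. Fingers can go down at both sides of the sleeve here, from y = -10 to +47; the base plate's top is 48 below. The carrier may lie up to 9 off this place along y.
- probe (a joint): Travel of the gauge's spring probe, a 6 thick pin that stands up at (-42, 30) in the gauge's frame: 0 (free, tip 2.5 above the underside of a seated sleeve) to 0.006 m; the seated sleeve pushes it down by about 0.0025. The spring takes about 1 N.
- button_hole (a point): Centre of the mouth of the round hole in the readout's top, at (56, 46, 68) in the gauge's frame: 12 diameter, straight down, inside a low steel bezel 19 across. Its axes are the gauge's (z up).
- button_top (a point): Middle of the top of the recessed button (17 diameter), straight below the hole, 22 below its mouth when free. It moves down with the button.
- zero_button (a joint): Travel of the recessed button, 0 (free) to 0.005 m (fully down against its stop). Its spring takes about 1.2 N to start and 4.2 N when fully down, and pushes it back up.
- driver: Screwdriver, 170 long, standing upright with its blade down in its block. Blade: round, 6 diameter, the last 71 of its length; handle: 24 diameter, about 99 long, upper end 178 above the bench at the start. Its x axis runs along it to the tip (down at the start); the axis of the tool lies 12 beside the origin along the body's z axis. About 70 g.
- driver_tip (a point): Tip of the blade, on the axis of the screwdriver; 8 above the bench at the start.
- driver_handle (a point): Point on the screwdriver's axis in the thick of the handle, 121 above the tip: where to grip it.
- driver_block: Fixed wooden block 50 (x) x 84 (y) x 62 high with three holes in a row along y; the screwdriver's blade stands in the middle hole (9 wide, 54 deep). Origin: centre of its underside.
- mouse: Computer mouse, 110x58x36. Leave it.
- bearing: Ball bearing, 52 diameter, 15 high. Leave it.
- glue_bottle: Small round bottle, 45 diameter, 88 high, standing. Leave it.
- calliper: Steel calliper lying flat, 84x230x13. Leave it.
- bolt_1: Bolt, 50 long, standing on its 15 head. Leave it.
- tape_blue: Roll of tape lying flat, 84 diameter, 19 high. Leave it.

How it is judged:
On the way, in this order (a step that is already met when the one before it is completed fails the run):
1. the carrier lies in both V-saddles, the right way round, probe pushed down, and is let go (angle between the z axis of planet_carrier and the y axis of gauge, either way round below 0.08 rad and x of planet_carrier in the frame of gauge between -0.047 and -0.037 m and y of planet_carrier in the frame of gauge between -0.074 and -0.052 m and z of planet_carrier in the frame of gauge between 0.064 and 0.072 m and value of joint probe above 0.0012 m and contact force between each of the arm, the fingers and planet_carrier below 0.1 N and linear speed of planet_carrier below 0.03 m/s), for 0.3 s.
2. the screwdriver is drawn out of its block by the gripper (height (world z) of driver_tip above 0.068 m and contact force between the fingers and driver above 1 N and contact force between driver and driver_block below 0.1 N), for 0.2 s.
3. the blade, through the hole, holds the button fully down (value of joint zero_button above 0.004 m and distance between driver_tip and button_top below 0.009 m and horizontal distance between driver_tip and button_hole below 0.007 m and z of driver_tip in the frame of button_hole below -0.02 m and angle between the x axis of driver and the z axis of gauge, either way round below 0.2 rad and contact force between driver and gauge above 1 N and contact force between the fingers and driver above 1 N), for 0.3 s.
At the end, for the whole second after the job is handed in: Carrier let go in both saddles: within 0.08 rad of their line, 5 mm across, 4 mm in height, thick end's face at gauge y -52 to -74 mm, probe down 1.2 mm. Screwdriver gripped, within 0.2 rad of upright, tip over 20 mm down the hole, pressing over 1 N; button down over 4 of 5 mm (all of step 1 and all of step 3); the arm keeps its last pose, push and grip.
It fails at once if a bystander is pushed from its place (over 30 mm) (distance of any of mouse, bearing, glue_bottle, calliper, tape_blue, bolt_1 from where it was at the start of the episode above 0.03 m).
It fails at once if the carrier is dropped (contact force between the fingers and planet_carrier below 0.1 N and linear speed of planet_carrier above 0.5 m/s).
It also fails if it takes over 58 s, if anything falls off the work surface, if the arm or the gripper's body presses on something with over 40 N, if the wrist force passes 120 N, or if a joint passes its speed limit or range.

## Working session

There is one attempt and no reset: what is moved stays moved. The work goes in short steps, Python scripts to look and compute and a tool call to move; the robot and the scene stay as the last step left them, time stands still between calls to the robot, and variables do not carry over. Pictures are saved under pics/ and viewed, at most 10 in all, crops included, and the job is handed in when it is done.

Besides the shell and the picture viewer there is one more tool, called by a JSON object that holds its "op" and its "data", one argument or row to a line. drive_tool: Moves the arm, as the interface text tells. Its arguments: {"type":"object","properties":{"rows":{"type":"array"},"force":{"type":"number"}},"required":["rows"]}

```bash
mkdir -p pics; ls; cat > h.py <<'E'
import numpy as np, cv2
from workcell import status, read_camera, workorder, masks_of
from scipy.spatial.transform import Rotation as R
def proj(p,P):
    T=np.linalg.inv(p["world_from_camera"]); P=np.atleast_2d(P)
    c=P@T[:3,:3].T+T[:3,3]; K=np.array(p["intrinsics"])
    q=np.c_[c[:,0],-c[:,1],-c[:,2]]@K.T
    return q[:,:2]/q[:,2:]
def ray(p,uv):
    K=np.array(p["intrinsics"]);T=np.array(p["world_from_camera"])
    d=np.linalg.inv(K)@np.r_[uv,1]; d=np.array([d[0],-d[1],-d[2]])
    return T[:3,3],T[:3,:3]@d
def atz(p,uv,z):
    o,d=ray(p,uv); return o+d*(z-o[2])/d[2]
def save(p,n): cv2.imwrite("pics/"+n,p["color"][:,:,::-1])
E
python3 - <<'E'
from h import *
print(status.read_state())
for n in("scene","top"):
    p=read_camera(n); save(p,n+"0.png"); print(n,p.keys(),np.round(p["intrinsics"],1).tolist(),np.round(p["world_from_camera"],3).tolist())
    for k in("planet_carrier","gauge","driver","driver_block"):
        for m in masks_of(p,k)[:2]: print(k,m["score"],m["bbox"],m["mask"].sum())
E
```

```text
pics
{'time': 0.0, 'q': array([-1.22388910e+00,  2.64777333e-01,  1.60540254e+00, -1.42763053e-06,
        1.27369033e+00, -3.68841314e-02]), 'joint_vel': array([ 2.78930639e-04,  5.08848290e-04, -1.46447339e-03, -2.69171740e-05,
       -3.13999695e-04, -1.00631658e-03]), 'joint_torque': array([-4.86880963e-04, -5.15108836e+01, -3.67312396e+01, -1.19086408e-04,
        1.30624854e-02, -1.99839345e-07]), 'tool_pos': array([ 0.25250117, -0.6251927 ,  0.22993032]), 'tcp_rot': array([-3.08171810e+00, -5.98736431e-01,  5.54067163e-04]), 'wrist_force': array([ 0.16927978, -0.5774605 , -0.77863271]), 'torque': array([ 0.01938592, -0.03003852, -0.01388979]), 'grip_force': 0.0, 'width': 1.0015197541339167}
scene dict_keys(['color', 'intrinsics', 'world_from_camera', 'shot']) [[598.2, 0.0, 320.1], [0.0, 598.2, 241.0], [0.0, 0.0, 1.0]] [[-0.559, 0.459, -0.69, -0.312], [-0.829, -0.307, 0.467, 0.61], [0.002, 0.833, 0.553, 0.834], [0.0, 0.0, 0.0, 1.0]]
planet_carrier 0.77 [282.5, 255.5, 315.9, 324.7] 1401
planet_carrier 0.56 [303.5, 205.0, 316.9, 247.7] 337
gauge 0.86 [376.1, 208.1, 451.3, 274.1] 3941
driver 0.57 [306.0, 206.7, 316.3, 253.2] 403
top dict_keys(['color', 'intrinsics', 'world_from_camera', 'shot']) [[553.9, 0.0, 325.8], [0.0, 553.9, 241.6], [0.0, 0.0, 1.0]] [[-0.114, 0.973, -0.202, 0.416], [-0.993, -0.111, 0.028, 0.009], [0.005, 0.204, 0.979, 1.142], [0.0, 0.0, 0.0, 1.0]]
planet_carrier 0.74 [261.2, 288.1, 285.2, 321.7] 777
planet_carrier 0.6 [306.3, 226.9, 318.5, 247.8] 213
gauge 0.63 [393.6, 211.4, 497.2, 324.2] 7514
driver 0.67 [306.4, 228.8, 319.4, 248.1] 225
driver_block 0.77 [293.7, 231.0, 335.6, 263.7] 1059
```

View pics/top0.png

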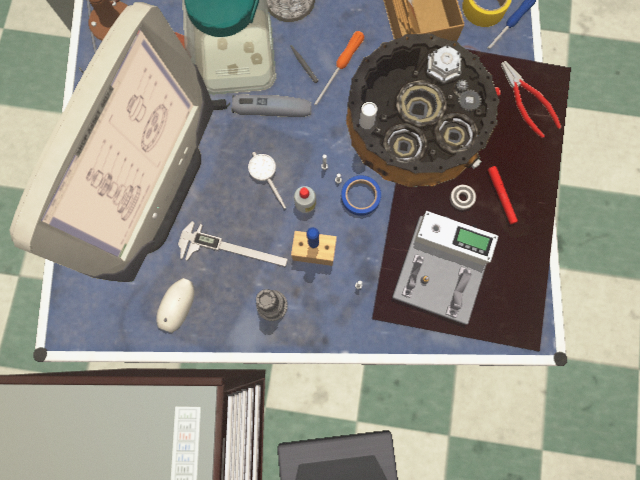

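View pics/scene0.png

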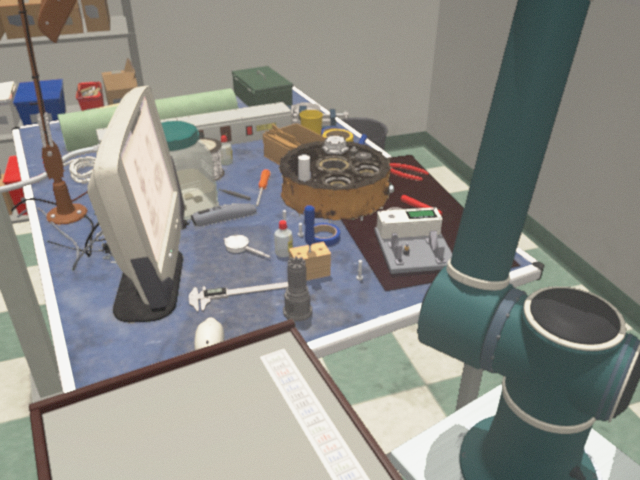

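```bash
cat > fit.py <<'E'
from h import *
from scipy.optimize import minimize
def box(x0,x1,y0,y1,z0,z1): return np.array([[x,y,z] for x in(x0,x1) for y in(y0,y1) for z in(z0,z1)])/1000
def cyl(r,z0,z1):
    a=np.arange(0,2*np.pi,.2); return np.array([[r*np.cos(t),r*np.sin(t),z] for t in a for z in(z0,z1)])/1000
M={"gauge":[box(-98,86,-80,80,3,23),box(28,84,-75,75,3,69),box(-79,-5,-50,-34,3,59),box(-72,-12,49,61,3,65)],
"planet_carrier":[cyl(31.5,0,50),cyl(20,50,135)],
"driver":[cyl(12,80,178)],
"driver_block":[box(-25,25,-42,42,0,62)]}
def place(parts,v):
    c,s=np.cos(v[2]),np.sin(v[2]); A=np.array([[c,-s,0],[s,c,0],[0,0,1]])
    return [q@A.T+[v[0],v[1],0] for q in parts]
def sil(p,parts,S=4):
    im=np.zeros((480*S,640*S),np.uint8)
    for q in parts:
        h=cv2.convexHull((proj(p,q)+.5).astype(np.float32))*S
        cv2.fillConvexPoly(im,np.round(h*16).astype(np.int32),255,shift=4)
    return cv2.resize(im,(640,480),interpolation=cv2.INTER_AREA)/255.
def fit(ps,ms,k,v0,yaw):
    n=3 if yaw else 2
    def cost(v):
        v=np.r_[v,0][:3] if not yaw else v
        return sum(np.abs(sil(p,place(M[k],v))-m).sum()/m.sum() for p,m in zip(ps,ms) if m is not None)
    sx=np.array([[0]*n]+[list(r) for r in np.diag([.02,.02,.15][:n])])+v0[:n]
    r=minimize(cost,v0[:n],method="Nelder-Mead",options=dict(initial_simplex=sx,xatol=1e-4,fatol=1e-4))
    return r.x,r.fun
E
cat > m1.py <<'E'
from fit import *
ps=[read_camera("scene"),read_camera("top")]
def mk(p,k):
    m=masks_of(p,k); return m[0]["mask"].astype(float) if m else None
out={}
for k,z,yaw in(("gauge",.02,1),("planet_carrier",.07,0),("driver",.13,0),("driver_block",.04,1)):
    ms=[mk(p,k) for p in ps]
    if ms[1] is None: print(k,"none");continue
    ys,xs=np.nonzero(ms[1]); v0=np.r_[atz(ps[1],[xs.mean(),ys.mean()],z)[:2],-.2 if k=="gauge" else 0.]
    for sel in([0,1],[0],[1]):
        if any(ms[i] is None for i in sel): continue
        v,f=fit([ps[i] for i in sel],[ms[i] for i in sel],k,v0,yaw); print(k,sel,np.round(v,4),round(f,3))
        if len(sel)==2 or k not in out: out[k]=v
ims=[]
for p,(x,y,w,h) in zip(ps,[(270,190,200,150),(250,190,260,150)]):
    c=p["color"][:,:,::-1].copy()
    s=3; c=cv2.resize(c[y:y+h,x:x+w],None,fx=s,fy=s,interpolation=cv2.INTER_CUBIC)
    for k,v in out.items():
        v=np.r_[v,0][:3]
        for q in place(M[k],v):
            hh=cv2.convexHull(((proj(p,q)+.5-[x,y])*s).astype(np.float32)); cv2.polylines(c,[hh.astype(np.int32)],1,(0,255,255),1)
        if k=="gauge":
            for P in([[56,46,71]],[[-42,-42,71]],[[-42,55,71]]):
                u=((proj(p,place([np.array(P)/1000],v)[0])+.5-[x,y])*s)[0]; cv2.circle(c,tuple(int(t) for t in u),3,(0,0,255),-1)
    ims.append(c)
cv2.imwrite("pics/ov_s.png",ims[0]);cv2.imwrite("pics/ov_t.png",ims[1])
E
python3 m1.py
```

```text
gauge [0, 1] [ 0.6587 -0.299   0.8863] 15.519
gauge [0] [ 0.5733 -0.2628 -0.4995] 0.084
gauge [1] [ 0.7992 -0.2861  1.0546] 14.015
planet_carrier [0, 1] [0.5298 0.0995] 0.253
planet_carrier [0] [0.5287 0.0996] 0.12
planet_carrier [1] [0.5303 0.1008] 0.125
driver [0, 1] [0.6317 0.0027] 0.557
driver [0] [0.6283 0.004 ] 0.219
driver [1] [0.6345 0.004 ] 0.214
driver_block [0, 1] [ 0.6331  0.0015 -0.2638] 0.635
driver_block [0] [ 0.6313 -0.002  -0.3679] 0.396
driver_block [1] [ 0.6344  0.0036 -0.2471] 0.148
```

```bash
sed -i 's|m=masks_of(p,k); return.*|m=[a for a in masks_of(p,k) if not(k=="gauge" and a["mask"].sum()<2500)]; print(k,[(round(a["score"],2),[int(t) for t in a["bbox"]]) for a in m]); return m[0]["mask"].astype(float) if m else None|; s|^    ys,xs=.*|&\n    if k=="gauge": v0=np.array([.573,-.263,-.5])|' m1.py; python3 m1.py
```

```text
gauge [(0.89, [377, 209, 453, 274])]
gauge [(0.89, [393, 212, 499, 324])]
gauge [0, 1] [ 0.5711 -0.2594 -0.486 ] 0.121
gauge [0] [ 0.5741 -0.2641 -0.4723] 0.08
gauge [1] [ 0.5713 -0.258  -0.4688] 0.022
planet_carrier [(0.84, [283, 257, 314, 322])]
planet_carrier [(0.57, [259, 287, 286, 320])]
planet_carrier [0, 1] [0.5298 0.0996] 0.235
planet_carrier [0] [0.5301 0.0986] 0.133
planet_carrier [1] [0.5304 0.1007] 0.087
driver [(0.67, [301, 206, 316, 251])]
driver [(0.78, [306, 228, 319, 245]), (0.59, [297, 188, 316, 213])]
driver [0, 1] [0.6313 0.0028] 0.577
driver [0] [0.6239 0.007 ] 0.217
driver [1] [0.6325 0.0038] 0.315
driver_block [(0.83, [290, 241, 332, 279])]
driver_block [(0.68, [294, 230, 334, 266]), (0.43, [395, 210, 499, 323])]
driver_block [0, 1] [ 0.6335  0.0017 -0.2603] 0.745
driver_block [0] [ 0.6338 -0.0022 -0.4184] 0.474
driver_block [1] [ 0.6346  0.0037 -0.2534] 0.177
```

View pics/ov_t.png

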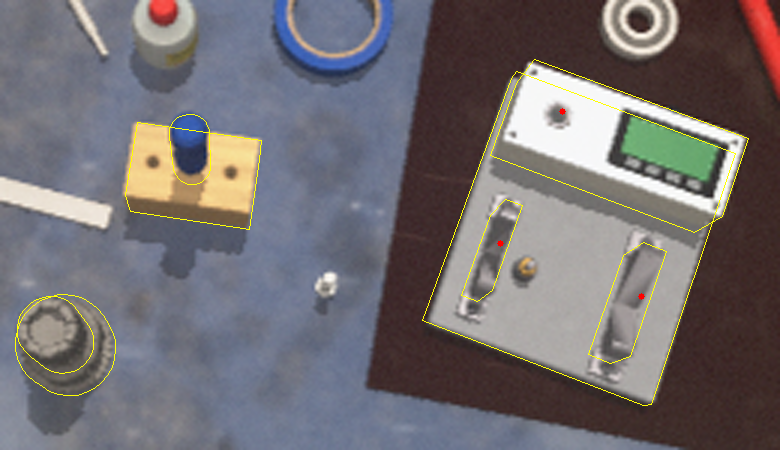

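View pics/ov_s.png

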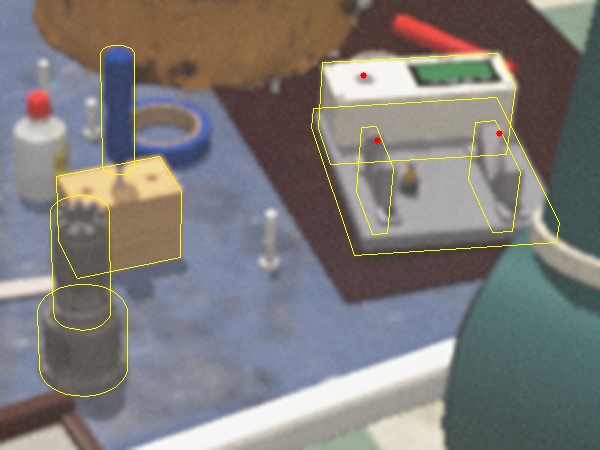

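```bash
cat > plan.py <<'E'
from h import *
import json
def frame(zdir,ydir):
    z=np.array(zdir,float); z/=np.linalg.norm(z); y=np.array(ydir,float); y-=z*(y@z); y/=np.linalg.norm(y)
    return np.c_[np.cross(y,z),y,z]
def plan(p1,R1,n,claw,start=None):
    s=status.read_state(); 
    p0,R0=start if start else (s["tool_pos"],R.from_rotvec(s["tcp_rot"]).as_matrix())
    w=R.from_matrix(R0.T@R1).as_rotvec(); rows=[]
    for i in range(n):
        Ra=R0@R.from_rotvec(w*i/n).as_matrix(); d=Ra.T@(np.array(p1)-p0)/n
        rows.append([*np.round(np.degrees(w/n),2),*np.round(d,4),claw])
    for i in range(0,n,8): print(json.dumps([[float(v) for v in r] for r in rows[i:i+8]]))
    return np.array(p1),R1
def H(a,p=0): a=np.radians(a);p=np.radians(p); return np.array([np.cos(a)*np.cos(p),np.sin(a)*np.cos(p),-np.sin(p)])
def grasp_frame(th,p): return frame(H(th,p),H(th-90))
E
python3 - <<'E'
from plan import *
e=plan([.44,-.04,.23],frame([0,0,-1],H(-35)),19,1.0)
E
```

```text
[[-0.0, 0.0, -1.74, 0.0207, -0.0249, 0.0001, 1.0], [-0.0, 0.0, -1.74, 0.0214, -0.0243, 0.0001, 1.0], [-0.0, 0.0, -1.74, 0.0222, -0.0236, 0.0001, 1.0], [-0.0, 0.0, -1.74, 0.0229, -0.0229, 0.0001, 1.0], [-0.0, 0.0, -1.74, 0.0235, -0.0222, 0.0001, 1.0], [-0.0, 0.0, -1.74, 0.0242, -0.0215, 0.0001, 1.0], [-0.0, 0.0, -1.74, 0.0248, -0.0207, 0.0001, 1.0], [-0.0, 0.0, -1.74, 0.0255, -0.02, 0.0001, 1.0]]
[[-0.0, 0.0, -1.74, 0.0261, -0.0192, 0.0001, 1.0], [-0.0, 0.0, -1.74, 0.0266, -0.0184, 0.0001, 1.0], [-0.0, 0.0, -1.74, 0.0272, -0.0176, 0.0001, 1.0], [-0.0, 0.0, -1.74, 0.0277, -0.0168, 0.0001, 1.0], [-0.0, 0.0, -1.74, 0.0282, -0.0159, 0.0001, 1.0], [-0.0, 0.0, -1.74, 0.0287, -0.015, 0.0001, 1.0], [-0.0, 0.0, -1.74, 0.0291, -0.0142, 0.0001, 1.0], [-0.0, 0.0, -1.74, 0.0295, -0.0133, 0.0001, 1.0]]
[[-0.0, 0.0, -1.74, 0.0299, -0.0124, 0.0001, 1.0], [-0.0, 0.0, -1.74, 0.0303, -0.0115, 0.0001, 1.0], [-0.0, 0.0, -1.74, 0.0306, -0.0105, 0.0001, 1.0]]
```

{"op": "drive_tool", "data": {
  "rows": [
    [0,0,-1.74,0.021,-0.025,0,1],
    [0,0,-1.74,0.0215,-0.0245,0,1],
    [0,0,-1.74,0.022,-0.0235,0,1],
    [0,0,-1.74,0.023,-0.023,0,1],
    [0,0,-1.74,0.0235,-0.022,0,1],
    [0,0,-1.74,0.024,-0.0215,0,1],
    [0,0,-1.74,0.025,-0.0205,0,1],
    [0,0,-1.74,0.0255,-0.02,0,1]
  ]
}}

```text
time: 2.17
tool_pos: [0.3322, -0.3778, 0.2315]
tcp_rot: [2.988, 0.97, 0.0]
wrist_force: [0.1, -0.6, 0.8]
width: 1.001
grip_force: 0.0
```

{"op": "drive_tool", "data": {
  "rows": [
    [0,0,-1.74,0.026,-0.019,0,1],
    [0,0,-1.74,0.0265,-0.0185,0,1],
    [0,0,-1.74,0.027,-0.0175,0,1],
    [0,0,-1.74,0.0275,-0.017,0,1],
    [0,0,-1.74,0.028,-0.016,0,1],
    [0,0,-1.74,0.0285,-0.015,0,1],
    [0,0,-1.74,0.029,-0.014,0,1],
    [0,0,-1.74,0.0295,-0.0135,0,1]
  ]
}}

```text
time: 2.83
tool_pos: [0.41, -0.1316, 0.2317]
tcp_rot: [2.848, 1.325, 0.001]
wrist_force: [1.1, 0.0, 0.0]
width: 1.001
grip_force: 0.0
```

{"op": "drive_tool", "data": {
  "rows": [
    [0,0,-1.74,0.03,-0.0125,0,1],
    [0,0,-1.74,0.03,-0.0115,0,1],
    [0,0,-1.74,0.0305,-0.0105,0,1],
    [0,0,0,0,0,0,1]
  ]
}}

```text
time: 3.17
tool_pos: [0.4402, -0.0362, 0.2317]
tcp_rot: [-2.78, -1.459, -0.004]
wrist_force: [0.3, 0.6, 0.2]
width: 1.002
grip_force: 0.0
```

```bash
python3 - <<'E'
from plan import *
s=status.read_state(); print(s["time"],s["q"].round(3),s["tool_pos"].round(4))
plan([.466,.007,.16],grasp_frame(55,25),13,1.0)
E
```

```text
3.1667 [-0.141 -0.193  2.075  0.003  1.258  0.463] [ 0.4402 -0.0362  0.2317]
[[-0.02, 4.99, 0.03, 0.0038, -0.0003, 0.0055, 1.0], [-0.02, 4.99, 0.03, 0.0034, -0.0003, 0.0058, 1.0], [-0.02, 4.99, 0.03, 0.0028, -0.0003, 0.0061, 1.0], [-0.02, 4.99, 0.03, 0.0023, -0.0003, 0.0063, 1.0], [-0.02, 4.99, 0.03, 0.0017, -0.0003, 0.0065, 1.0], [-0.02, 4.99, 0.03, 0.0012, -0.0003, 0.0066, 1.0], [-0.02, 4.99, 0.03, 0.0006, -0.0003, 0.0067, 1.0], [-0.02, 4.99, 0.03, -0.0, -0.0003, 0.0067, 1.0]]
[[-0.02, 4.99, 0.03, -0.0006, -0.0003, 0.0067, 1.0], [-0.02, 4.99, 0.03, -0.0012, -0.0003, 0.0066, 1.0], [-0.02, 4.99, 0.03, -0.0017, -0.0003, 0.0065, 1.0], [-0.02, 4.99, 0.03, -0.0023, -0.0003, 0.0063, 1.0], [-0.02, 4.99, 0.03, -0.0028, -0.0003, 0.0061, 1.0]]
```

{"op": "drive_tool", "data": {
  "rows": [
    [0,5,0,0.004,0,0.0055,1],
    [0,5,0,0.0035,0,0.006,1],
    [0,5,0,0.003,0,0.006,1],
    [0,5,0,0.0025,0,0.0065,1],
    [0,5,0,0.0015,0,0.0065,1],
    [0,5,0,0.001,0,0.0065,1]
  ]
}}

```text
time: 3.67
tool_pos: [0.4529, -0.0222, 0.1988]
tcp_rot: [-2.503, -1.305, -0.679]
wrist_force: [-0.4, -0.2, -0.9]
width: 1.002
grip_force: 0.0
```

```bash
python3 - <<'E'
from plan import *
s=status.read_state(); print(s["time"],s["q"].round(3),s["tool_pos"].round(4))
plan([.466,.007,.16],grasp_frame(55,25),7,1.0)
E
```

```text
3.6667 [-0.503 -0.237  2.263  0.588  1.125 -0.155] [ 0.4529 -0.0222  0.1988]
[[0.02, 4.97, 0.02, 0.0011, -0.0009, 0.0071, 1.0], [0.02, 4.97, 0.02, 0.0005, -0.0009, 0.0071, 1.0], [0.02, 4.97, 0.02, -0.0001, -0.0009, 0.0071, 1.0], [0.02, 4.97, 0.02, -0.0008, -0.0009, 0.0071, 1.0], [0.02, 4.97, 0.02, -0.0014, -0.0009, 0.007, 1.0], [0.02, 4.97, 0.02, -0.002, -0.0009, 0.0069, 1.0], [0.02, 4.97, 0.02, -0.0026, -0.0009, 0.0067, 1.0]]
```

{"op": "drive_tool", "data": {
  "rows": [
    [0,5,0,0.001,-0.001,0.008,1],
    [0,5,0,0.0005,-0.001,0.008,1],
    [0,5,0,0,-0.001,0.008,1],
    [0,5,0,-0.001,-0.001,0.008,1],
    [0,5,0,-0.001,-0.001,0.007,1],
    [0,5,0,-0.002,-0.001,0.007,1],
    [0,5,0,-0.002,-0.001,0.007,1],
    [0,0,0,0,0,0,1]
  ]
}}

```text
time: 4.33
tool_pos: [0.4642, 0.0112, 0.1529]
tcp_rot: [-2.038, -1.051, -1.294]
wrist_force: [-1.1, 0.8, -0.0]
width: 1.002
grip_force: 0.0
```

```bash
python3 - <<'E'
from plan import *
s=status.read_state(); print(s["time"],s["q"].round(3),s["tool_pos"].round(4),s["wrist_force"].round(1))
G=grasp_frame(55,25); print((R.from_rotvec(s["tcp_rot"]).as_matrix()).round(3).tolist())
P=np.array([.530,.0995,.084])
e=plan(P-.05*G[:,2],G,4,1.0); plan(P+.021*G[:,2],G,4,1.0,e)
p=read_camera("top"); cv2.imwrite("pics/a_t.png",cv2.resize(p["color"][200:380,200:420,::-1],None,fx=3,fy=3))
E
```

```text
4.3333 [-0.783  0.096  2.427  1.175  1.317 -0.93 ] [0.4642 0.0112 0.1529] [-1.1  0.8 -0. ]
[[0.249, 0.818, 0.518], [0.339, -0.575, 0.745], [0.907, -0.01, -0.421]]
[[-0.04, -0.03, -0.13, -0.004, 0.0009, 0.0197, 1.0], [-0.04, -0.03, -0.13, -0.004, 0.0009, 0.0197, 1.0], [-0.04, -0.03, -0.13, -0.004, 0.0009, 0.0197, 1.0], [-0.04, -0.03, -0.13, -0.004, 0.0008, 0.0197, 1.0]]
[[0.0, 0.0, 0.0, -0.0, 0.0, 0.0178, 1.0], [0.0, 0.0, 0.0, -0.0, 0.0, 0.0178, 1.0], [0.0, 0.0, 0.0, -0.0, 0.0, 0.0178, 1.0], [0.0, 0.0, 0.0, -0.0, 0.0, 0.0178, 1.0]]
```

View pics/a_t.png

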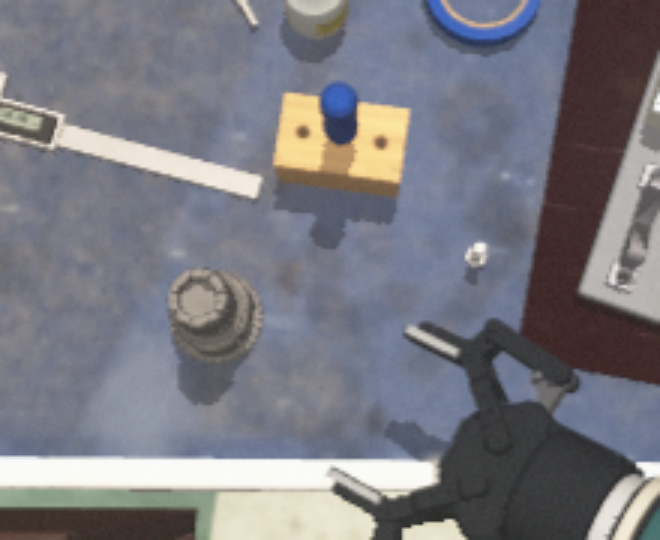

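{"op": "drive_tool", "data": {
  "rows": [
    [0,0,0,-0.004,0.001,0.02,1],
    [0,0,0,-0.004,0.001,0.02,1],
    [0,0,0,-0.004,0.001,0.02,1],
    [0,0,0,-0.004,0.001,0.02,1],
    [0,0,0,0,0,0.018,1],
    [0,0,0,0,0,0.018,1],
    [0,0,0,0,0,0.018,1],
    [0,0,0,0,0,0.017,1]
  ]
}}

```text
time: 5.05
tool_pos: [0.5461, 0.1152, 0.0802]
tcp_rot: [-2.038, -1.067, -1.301]
wrist_force: [0.0, -0.5, 0.8]
width: 1.001
grip_force: 0.0
```

{"op": "drive_tool", "data": {
  "rows": [
    [0,0,0,0,0,0,1],
    [0,0,0,0,0,0,0.6]
  ]
}}

```text
time: 5.22
tool_pos: [0.5449, 0.1155, 0.0799]
tcp_rot: [-2.036, -1.067, -1.299]
wrist_force: [-0.0, -0.0, 1.2]
width: 0.881
grip_force: 0.0
```

```bash
python3 - <<'E'
from plan import *
s=status.read_state(); print(s["time"],s["q"].round(3),s["tool_pos"].round(4),s["wrist_force"].round(1),s["width"])
G=grasp_frame(55,25);P=np.array([.530,.0995,.084]); print(G.T@(P+.021*G[:,2]-s["tool_pos"]))
p=read_camera("top"); cv2.imwrite("pics/b_t.png",cv2.resize(p["color"][230:350,220:380,::-1],None,fx=4,fy=4))
E
```

```text
5.2167 [-0.437  0.303  2.402  1.527  1.106 -1.089] [0.5449 0.1155 0.0799] [-0.  -0.   1.2] 0.8809096936659718
[-0.00544328 -0.00307279 -0.00034928]
```

View pics/b_t.png

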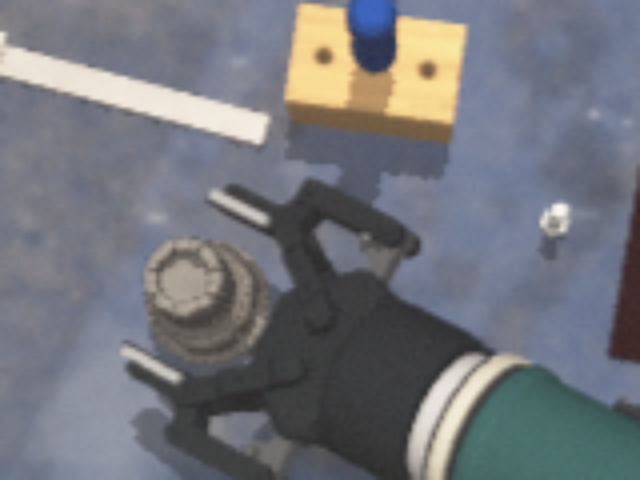

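{"op": "drive_tool", "data": {
  "rows": [
    [0,0,0,-0.0025,-0.0015,0,0.6],
    [0,0,0,-0.0025,-0.0015,0,0.5],
    [0,0,0,0,0,0,0.3],
    [0,0,0,0,0,0,0.3],
    [0,0,0,0,0,0,0.3],
    [0,0,0,0,0,0,0.3],
    [0,0,0,0,0,0,0.3],
    [0,0,0,0,0,0,0.3]
  ],
  "force": 110
}}

```text
time: 5.93
tool_pos: [0.5413, 0.1141, 0.0746]
tcp_rot: [-2.038, -1.061, -1.301]
wrist_force: [-0.8, -5.7, 5.8]
width: 0.438
grip_force: 109.3
```

{"op": "drive_tool", "data": {
  "rows": [
    [0,0,0,0,0,0,0.3],
    [0,0,0,0,0,0,0.3]
  ]
}}

```text
time: 6.1
tool_pos: [0.5413, 0.1141, 0.0745]
tcp_rot: [-2.038, -1.061, -1.301]
wrist_force: [-1.6, -5.8, 5.2]
width: 0.44
grip_force: 109.3
```

```bash
cat > m2.py <<'E'
from fit import *
ps=[read_camera("scene"),read_camera("top")]
v=np.array([.5718,-.2605,-.47])
for i,n in enumerate(("scene","top")):
    # bezel hole pixel by dark blob near prediction
    u=proj(ps[i],place([np.array([[56,46,71]])/1000],v)[0])[0]
    x,y=int(u[0])-7,int(u[1])-7; g=cv2.cvtColor(ps[i]["color"],cv2.COLOR_RGB2GRAY)[y:y+15,x:x+15]
    print(n,u.round(1)); print(g)
E
python3 - <<'E'
from plan import *
s=status.read_state(); print(s["q"].round(3),s["tool_pos"].round(4),s["wrist_force"].round(1),s["width"],s["grip_force"])
T=R.from_rotvec(s["tcp_rot"]).as_matrix(); P=np.array([.530,.0995,.084]); print("axis in tool:",T.T@(P-s["tool_pos"]), "tool x",T[:,0], "axis height at pad", s["tool_pos"]-.021*T[:,2])
E
python3 m2.py
```

```text
[-0.444  0.313  2.409  1.533  1.108 -1.106] [0.5413 0.1141 0.0745] [-1.6 -5.8  5.2] 0.43977705810002393 109.26733374595642
axis in tool: [ 0.00078432 -0.0008221  -0.02073815] tool x [0.24133809 0.34585938 0.90671783] axis height at pad [0.53034751 0.09856249 0.0834001 ]
scene [390.4 214.7]
[[ 79  56  59  59  57  63  81 104 114 123 129 131 128 132 131]
 [ 77  59  57  64  83 107 130 151 150 147 157 155 161 161 162]
 [ 78  76  80 104 137 170 176 176 171 167 180 187 191 196 191]
 [145 147 149 175 210 223 217 215 219 223 229 234 236 234 233]
 [226 226 227 232 240 240 238 240 244 243 244 244 244 244 244]
 [244 245 245 243 245 244 243 243 245 244 244 244 244 244 245]
 [244 244 244 244 243 243 242 239 238 239 243 244 244 244 244]
 [243 244 243 244 242 234 225 213 208 215 227 239 244 244 244]
 [243 243 243 243 237 214 182 166 160 164 190 222 239 244 244]
 [244 243 243 243 237 208 171 156 155 156 169 197 230 243 244]
 [244 243 243 243 241 227 203 175 175 175 182 210 236 244 245]
 [244 243 243 244 244 241 235 225 225 223 226 234 242 244 244]
 [244 243 243 244 244 244 243 244 242 243 243 243 244
[... 400 characters left out ...]
0 250]
 [250 250 251 250 250 241 240 243 248 250 250 250 250 250 250]
 [250 250 250 242 241 230 193 209 229 239 248 250 250 250 250]
 [250 250 250 235 202 176 143 147 178 218 231 247 250 250 250]
 [250 250 238 223 177 127 120 121 140 181 206 244 250 250 250]
 [250 250 223 183 142 110 110 110 122 148 209 225 246 250 250]
 [250 250 224 178 135 108 109 110 116 137 212 238 248 250 250]
 [250 250 227 214 170 116 107 108 111 141 209 237 248 250 251]
 [250 250 249 222 179 144 112 109 127 183 192 240 250 251 250]
 [250 251 251 221 173 203 213 192 198 182 171 240 250 250 250]
 [250 250 251 248 247 232 186 164 162 233 248 249 250 250 250]
 [250 250 250 250 250 249 247 247 247 250 251 250 250 250 250]]
```

```bash
cat > m3.py <<'E'
from fit import *
ps=[read_camera("scene"),read_camera("top")]
v=np.array([.5718,-.2605,-.47])
for i,n in enumerate(("scene","top")):
    u=proj(ps[i],place([np.array([[56,46,71]])/1000],v)[0])[0]
    x,y=int(u[0])-7,int(u[1])-5; g=cv2.cvtColor(ps[i]["color"],cv2.COLOR_RGB2GRAY)[y:y+13,x:x+15].astype(float)
    w=(g<235).astype(float); _,lab=cv2.connectedComponents(w.astype(np.uint8)); 
    k=lab[6+(i==0)*1,8]; w=(lab==k)*np.clip(240-g,0,60); ys,xs=np.mgrid[:13,:15]
    c=[x+(w*xs).sum()/w.sum(),y+(w*ys).sum()/w.sum()]
    print(n,u.round(1),np.round(c,1),"hole@z.071",atz(ps[i],c,.071).round(4))
ms=[]
for p in ps:
    m=[a for a in masks_of(p,"gauge") if a["mask"].sum()>2500]; ms.append(m[0]["mask"].astype(float) if m else None)
for sel in([0],[1],[0,1]):
    if any(ms[i] is None for i in sel): continue
    r,f=fit([ps[i] for i in sel],[ms[i] for i in sel],"gauge",v,1); print(sel,r.round(4),round(f,3),"hole",place([np.array([[.056,.046,.071]])],r)[0].round(4))
E
python3 m3.py
```

```text
scene [390.4 214.7] [391.1 215.9] hole@z.071 [ 0.637  -0.2424  0.071 ]
top [436.8 226.5] [435.5 228.1] hole@z.071 [ 0.6396 -0.2418  0.071 ]
[1] [ 0.5707 -0.2578 -0.4693] 0.018 hole [[ 0.6414 -0.2421  0.071 ]]
```

```bash
cat > pl.py <<'E'
from plan import *
yaw=-.469; O=np.array([.569,-.258,.003]); c,s_=np.cos(yaw),np.sin(yaw); Gz=np.array([[c,-s_,0],[s_,c,0],[0,0,1]])
def g2w(v): return O+Gz@(np.array(v)/1000)
up=np.array([0,0,1.]); h=H(55); gy=Gz[:,1]
Q=np.c_[-up,np.cross(gy,-up),gy]@np.c_[h,np.cross(up,h),up].T
E
python3 - <<'E'
from pl import *
s=status.read_state(); T=R.from_rotvec(s["tcp_rot"]).as_matrix(); p0=s["tool_pos"]
Tt=Q@T; np.save("Tt.npy",Tt); print(Tt.round(3).tolist())
print("cradle",g2w([-42,19,68]))
tgt=g2w([-42,20.5,68])+.0207*Tt[:,2]; np.save("tgt.npy",tgt); print(tgt)
e=plan(p0+[0,-.03,.17],T,8,.3)
w=R.from_matrix(T.T@Tt); print(np.degrees(w.as_rotvec()))
plan(tgt+[0,0,.10],Tt,19,.3,e)
E
```

```text
[[0.409, 0.893, -0.19], [0.809, -0.451, -0.377], [-0.422, 0.001, -0.907]]
cradle [ 0.54012302 -0.22206784  0.071     ]
[ 0.53687353 -0.22852612  0.05223081]
[[0.0, 0.0, 0.0, 0.018, 0.0022, -0.0117, 0.3], [0.0, 0.0, 0.0, 0.018, 0.0022, -0.0117, 0.3], [0.0, 0.0, 0.0, 0.018, 0.0022, -0.0117, 0.3], [0.0, 0.0, 0.0, 0.018, 0.0022, -0.0117, 0.3], [0.0, 0.0, 0.0, 0.018, 0.0022, -0.0117, 0.3], [0.0, 0.0, 0.0, 0.018, 0.0022, -0.0117, 0.3], [0.0, 0.0, 0.0, 0.018, 0.0022, -0.0117, 0.3], [0.0, 0.0, 0.0, 0.018, 0.0022, -0.0117, 0.3]]
[  3.16441543 -89.82458374  -8.56837913]
[[0.17, -4.73, -0.45, -0.0102, 0.0092, -0.0103, 0.3], [0.17, -4.73, -0.45, -0.011, 0.0091, -0.0094, 0.3], [0.17, -4.73, -0.45, -0.0119, 0.009, -0.0085, 0.3], [0.17, -4.73, -0.45, -0.0126, 0.0089, -0.0075, 0.3], [0.17, -4.73, -0.45, -0.0132, 0.0088, -0.0065, 0.3], [0.17, -4.73, -0.45, -0.0138, 0.0087, -0.0054, 0.3], [0.17, -4.73, -0.45, -0.0143, 0.0085, -0.0043, 0.3], [0.17, -4.73, -0.45, -0.0146, 0.0084, -0.0031, 0.3]]
[[0.17, -4.73, -0.45, -0.0149, 0.0083, -0.0019, 0.3], [0.17, -4.73, -0.45, -0.0151, 0.0082, -0.0007, 0.3], [0.17, -4.73, -0.45, -0.0151, 0.008, 0.0005, 0.3], [0.17, -4.73, -0.45, -0.0151, 0.0079, 0.0018, 0.3], [0.17, -4.73, -0.45, -0.015, 0.0078, 0.003, 0.3], [0.17, -4.73, -0.45, -0.0147, 0.0077, 0.0042, 0.3], [0.17, -4.73, -0.45, -0.0144, 0.0076, 0.0054, 0.3], [0.17, -4.73, -0.45, -0.014, 0.0075, 0.0065, 0.3]]
[[0.17, -4.73, -0.45, -0.0135, 0.0074, 0.0076, 0.3], [0.17, -4.73, -0.45, -0.0128, 0.0073, 0.0087, 0.3], [0.17, -4.73, -0.45, -0.0121, 0.0073, 0.0097, 0.3]]
```

{"op": "drive_tool", "data": {
  "rows": [
    [0,0,0,0.008,0,-0.004,0.3],
    [0,0,0,0.018,0.002,-0.0105,0.3],
    [0,0,0,0.02,0.0025,-0.013,0.3],
    [0,0,0,0.02,0.0025,-0.013,0.3],
    [0,0,0,0.02,0.0025,-0.013,0.3],
    [0,0,0,0.02,0.0025,-0.013,0.3],
    [0,0,0,0.02,0.0025,-0.013,0.3],
    [0,0,0,0.018,0.002,-0.012,0.3]
  ]
}}

```text
time: 7.07
tool_pos: [0.5392, 0.0875, 0.2405]
tcp_rot: [-2.042, -1.063, -1.291]
wrist_force: [0.8, -0.1, -6.8]
width: 0.44
grip_force: 111.1
```

{"op": "drive_tool", "data": {
  "rows": [
    [0.17,-4.73,-0.45,-0.01,0.009,-0.01,0.3],
    [0.17,-4.73,-0.45,-0.011,0.009,-0.0095,0.3],
    [0.17,-4.73,-0.45,-0.012,0.009,-0.0085,0.3],
    [0.17,-4.73,-0.45,-0.0125,0.009,-0.0075,0.3],
    [0.17,-4.73,-0.45,-0.013,0.009,-0.0065,0.3],
    [0.17,-4.73,-0.45,-0.014,0.0085,-0.0055,0.3],
    [0.17,-4.73,-0.45,-0.0145,0.0085,-0.0045,0.3],
    [0.17,-4.73,-0.45,-0.0145,0.0085,-0.003,0.3]
  ]
}}

```text
time: 7.73
tool_pos: [0.5368, -0.045, 0.2009]
tcp_rot: [-2.501, -1.411, -0.61]
wrist_force: [-1.5, 0.2, -7.5]
width: 0.437
grip_force: 111.1
```

```bash
python3 - <<'E'
from pl import *
s=status.read_state(); print(s["time"],s["q"].round(3),s["tool_pos"].round(4),s["wrist_force"].round(1),s["grip_force"])
plan(np.load("tgt.npy")+[0,0,.08],np.load("Tt.npy"),11,.3)
E
```

```text
7.7333 [-0.422 -0.051  2.08   0.523  1.087 -0.12 ] [ 0.5368 -0.045   0.2009] [-1.5  0.2 -7.5] 111.05620265007019
[[0.13, -4.68, -0.44, -0.0156, 0.0086, -0.0006, 0.3], [0.13, -4.68, -0.44, -0.0157, 0.0084, 0.0006, 0.3], [0.13, -4.68, -0.44, -0.0156, 0.0083, 0.0019, 0.3], [0.13, -4.68, -0.44, -0.0155, 0.0082, 0.0031, 0.3], [0.13, -4.68, -0.44, -0.0152, 0.0081, 0.0044, 0.3], [0.13, -4.68, -0.44, -0.0149, 0.008, 0.0056, 0.3], [0.13, -4.68, -0.44, -0.0145, 0.0079, 0.0068, 0.3], [0.13, -4.68, -0.44, -0.0139, 0.0078, 0.0079, 0.3]]
[[0.13, -4.68, -0.44, -0.0133, 0.0077, 0.009, 0.3], [0.13, -4.68, -0.44, -0.0126, 0.0077, 0.0101, 0.3], [0.13, -4.68, -0.44, -0.0118, 0.0076, 0.011, 0.3]]
```

{"op": "drive_tool", "data": {
  "rows": [
    [0.13,-4.7,-0.44,-0.0155,0.0085,-0.0005,0.3],
    [0.13,-4.7,-0.44,-0.0155,0.0085,0.0005,0.3],
    [0.13,-4.7,-0.44,-0.0155,0.0085,0.002,0.3],
    [0.13,-4.7,-0.44,-0.0155,0.008,0.003,0.3],
    [0.13,-4.7,-0.44,-0.015,0.008,0.0045,0.3],
    [0.13,-4.7,-0.44,-0.015,0.008,0.0055,0.3],
    [0.13,-4.7,-0.44,-0.0145,0.008,0.007,0.3],
    [0.13,-4.7,-0.44,-0.014,0.008,0.008,0.3]
  ]
}}

```text
time: 8.4
tool_pos: [0.5379, -0.1772, 0.1509]
tcp_rot: [2.591, 1.556, -0.236]
wrist_force: [-0.2, 0.6, -7.3]
width: 0.438
grip_force: 111.0
```

{"op": "drive_tool", "data": {
  "rows": [
    [0.13,-4.7,-0.44,-0.013,0.0075,0.006,0.3],
    [0,-3,0,-0.01,0.005,0.006,0.3],
    [0,0,0,0,0,0,0.3],
    [0,0,0,0,0,0,0.3]
  ]
}}

```text
time: 8.73
tool_pos: [0.5374, -0.2037, 0.144]
tcp_rot: [2.518, 1.523, -0.398]
wrist_force: [-1.0, -0.3, -7.8]
width: 0.44
grip_force: 111.3
```

```bash
python3 - <<'E'
from pl import *
s=status.read_state(); print(s["time"],s["q"].round(3),s["tool_pos"].round(4),s["wrist_force"].round(1),s["grip_force"])
T=R.from_rotvec(s["tcp_rot"]).as_matrix();Tt=np.load("Tt.npy");print(np.degrees(R.from_matrix(T.T@Tt).as_rotvec()))
plan(np.load("tgt.npy")+[0,0,.05],Tt,4,.3)
ps=[read_camera("scene"),read_camera("top")]
ims=[]
# predicted carrier outline from tool pose
gp=s["tool_pos"]-.0207*T[:,2]; 
x0=np.load("Tt.npy"); ax=T@(Tt.T@gy)
a,b=gp-ax*.0834,gp+ax*.0526
for p,(x,y) in zip(ps,[(350,160),(370,190)]):
    c=cv2.resize(p["color"][y:y+140,x:x+130,::-1],None,fx=3,fy=3,interpolation=cv2.INTER_CUBIC)
    for P,col in((a,(0,0,255)),(b,(0,255,0)),(g2w([-42,-63,68]),(255,0,255)),(g2w([-42,72,68]),(255,255,0)),(g2w([56,46,68]),(0,255,255))):
        u=(proj(p,P)[0]+.5-[x,y])*3; cv2.circle(c,(int(u[0]),int(u[1])),3,col,-1)
    ims.append(c)
cv2.imwrite("pics/c.png",np.hstack(ims))
E
```

```text
8.7333 [-0.221  0.2    1.884 -0.34   1.156  0.415] [ 0.5374 -0.2037  0.144 ] [-1.  -0.3 -7.8] 111.3416075706482
[ 0.15484184 -6.67344785 -0.87329132]
[[0.04, -1.67, -0.22, -0.002, 0.0027, 0.0117, 0.3], [0.04, -1.67, -0.22, -0.0017, 0.0027, 0.0117, 0.3], [0.04, -1.67, -0.22, -0.0013, 0.0027, 0.0118, 0.3], [0.04, -1.67, -0.22, -0.001, 0.0027, 0.0118, 0.3]]
```

View pics/c.png

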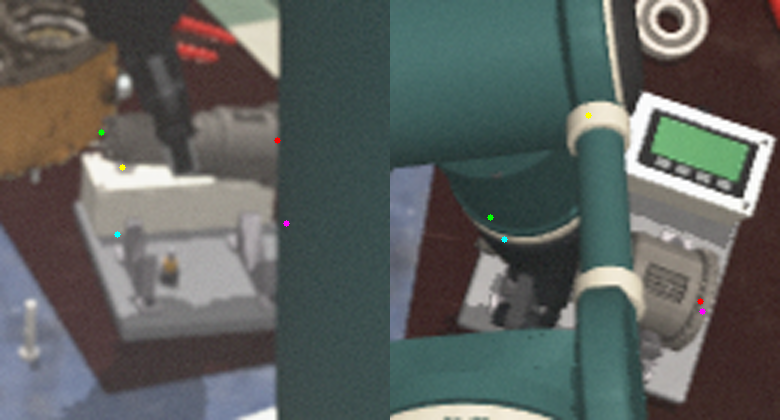

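{"op": "drive_tool", "data": {
  "rows": [
    [0,-1.67,-0.22,-0.002,0.0027,0.0117,0.3],
    [0,-1.67,-0.22,-0.0015,0.0027,0.0117,0.3],
    [0,-1.67,-0.22,-0.0015,0.0027,0.0117,0.3],
    [0,-1.67,-0.22,-0.001,0.0027,0.0117,0.3],
    [0,0,0,0,0,0,0.3],
    [0,0,0,0,0,0,0.3]
  ]
}}

```text
time: 9.33
tool_pos: [0.5386, -0.2297, 0.1054]
tcp_rot: [2.437, 1.496, -0.532]
wrist_force: [0.0, 0.8, -7.0]
width: 0.433
grip_force: 111.4
```

```bash
python3 - <<'E'
from pl import *
s=status.read_state(); print(s["time"],s["q"].round(3),s["tool_pos"].round(4),s["wrist_force"].round(1),s["grip_force"])
T=R.from_rotvec(s["tcp_rot"]).as_matrix();Tt=np.load("Tt.npy");print(np.degrees(R.from_matrix(T.T@Tt).as_rotvec()), np.load("tgt.npy")-s["tool_pos"])
e=plan(np.load("tgt.npy")+[0,0,.012],Tt,4,.3)
plan(np.load("tgt.npy"),Tt,6,.3,e)
E
```

```text
9.3333 [-0.202  0.286  1.888 -0.469  1.128  0.506] [ 0.5386 -0.2297  0.1054] [ 0.   0.8 -7. ] 111.3623571395874
[ 0.37945751 -0.02937996 -0.15840695] [-0.00171274  0.00113295 -0.05312372]
[[0.09, -0.01, -0.04, 0.0044, -0.0006, 0.0093, 0.3], [0.09, -0.01, -0.04, 0.0044, -0.0006, 0.0093, 0.3], [0.09, -0.01, -0.04, 0.0044, -0.0006, 0.0093, 0.3], [0.09, -0.01, -0.04, 0.0044, -0.0005, 0.0093, 0.3]]
[[0.0, 0.0, 0.0, 0.0008, -0.0, 0.0018, 0.3], [0.0, 0.0, 0.0, 0.0008, -0.0, 0.0018, 0.3], [0.0, 0.0, 0.0, 0.0008, -0.0, 0.0018, 0.3], [0.0, 0.0, 0.0, 0.0008, -0.0, 0.0018, 0.3], [0.0, 0.0, 0.0, 0.0008, -0.0, 0.0018, 0.3], [0.0, 0.0, 0.0, 0.0008, -0.0, 0.0018, 0.3]]
```

{"op": "drive_tool", "data": {
  "rows": [
    [0,0,0,0.0044,-0.0006,0.0093,0.3],
    [0,0,0,0.0044,-0.0006,0.0093,0.3],
    [0,0,0,0.0044,-0.0006,0.0093,0.3],
    [0,0,0,0.0044,-0.0006,0.0093,0.3],
    [0,0,0,0,0,0,0.3],
    [0,0,0,0,0,0,0.3]
  ]
}}

```text
time: 9.83
tool_pos: [0.5365, -0.2288, 0.0634]
tcp_rot: [2.435, 1.497, -0.536]
wrist_force: [0.1, 0.1, -7.7]
width: 0.435
grip_force: 111.4
```

{"op": "drive_tool", "data": {
  "rows": [
    [0,0,0,0.0008,0,0.0018,0.3],
    [0,0,0,0.0008,0,0.0018,0.3],
    [0,0,0,0.0008,0,0.0018,0.3],
    [0,0,0,0,0,0,0.3],
    [0,0,0,0,0,0,0.3]
  ]
}}

```text
time: 10.25
tool_pos: [0.5379, -0.2293, 0.059]
tcp_rot: [2.434, 1.495, -0.532]
wrist_force: [0.4, -0.3, -7.4]
width: 0.438
grip_force: 111.4
```

{"op": "drive_tool", "data": {
  "rows": [
    [0,0,0,0.0008,0,0.0018,0.3],
    [0,0,0,0,0,0,0.3]
  ]
}}

```text
time: 10.42
tool_pos: [0.5386, -0.2295, 0.0575]
tcp_rot: [2.433, 1.495, -0.53]
wrist_force: [0.3, -0.5, -6.0]
width: 0.444
grip_force: 112.1
```

{"op": "drive_tool", "data": {
  "rows": [
    [0,0,0,0.0008,0,0.0018,0.3],
    [0,0,0,0,0,0,0.3]
  ]
}}

```text
time: 10.58
tool_pos: [0.5394, -0.23, 0.0564]
tcp_rot: [2.433, 1.494, -0.529]
wrist_force: [1.3, -1.6, -1.7]
width: 0.441
grip_force: 112.3
```

{"op": "drive_tool", "data": {
  "rows": [
    [0,0,0,0.0004,0,0.0009,0.3],
    [0,0,0,0,0,0,0.3]
  ]
}}

```text
time: 10.75
tool_pos: [0.5395, -0.23, 0.0563]
tcp_rot: [2.433, 1.493, -0.529]
wrist_force: [-0.7, 0.6, 4.3]
width: 0.439
grip_force: 112.9
```

{"op": "drive_tool", "data": {
  "rows": [
    [0,0,0,0,0,0,0.3],
    [0,0,0,0,0,0,0.3],
    [0,0,0,0.0004,0,0.0009,0.3],
    [0,0,0,0,0,0,0.3]
  ],
  "force": 25
}}

```text
time: 11.08
tool_pos: [0.5396, -0.23, 0.0561]
tcp_rot: [2.433, 1.492, -0.529]
wrist_force: [-0.6, 1.1, 10.3]
width: 0.44
grip_force: 113.2
```

```bash
python3 - <<'E'
from pl import *
s=status.read_state(); print(s["time"],s["tool_pos"].round(4),s["wrist_force"].round(1),s["torque"].round(2),s["grip_force"])
T=R.from_rotvec(s["tcp_rot"]).as_matrix();Tt=np.load("Tt.npy");print(np.degrees(R.from_matrix(T.T@Tt).as_rotvec()))
gp=s["tool_pos"]-.0207*T[:,2]; print("grip pt in gauge",Gz.T@(gp-O))
p=read_camera("scene"); x,y=370,180
cv2.imwrite("pics/d.png",cv2.resize(p["color"][y:y+110,x:x+90,::-1],None,fx=5,fy=5,interpolation=cv2.INTER_CUBIC))
E
```

```text
11.0833 [ 0.5396 -0.23    0.0561] [-0.6  1.1 10.3] [ 0.08  0.19 -0.51] 113.17335963249207
[ 0.68885245  0.08382092 -0.29822828]
grip pt in gauge [-0.03909006  0.02042548  0.0718451 ]
```

View pics/d.png

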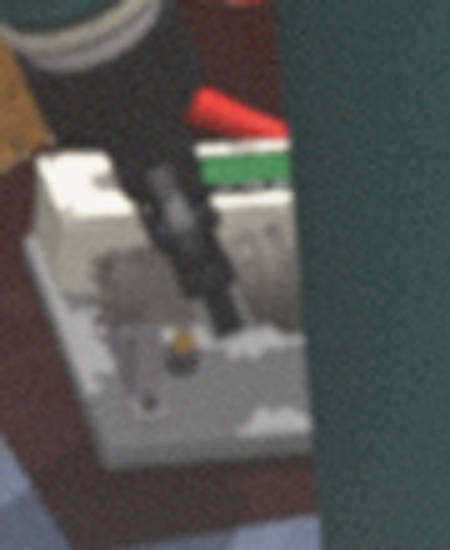

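{"op": "drive_tool", "data": {
  "rows": [
    [0,0,0,0,0,0,0.43],
    [0,0,0,0,0,0,0.44],
    [0,0,0,0,0,0,0.45],
    [0,0,0,0,0,0,0.46]
  ],
  "force": 20
}}

```text
time: 11.47
tool_pos: [0.5396, -0.2301, 0.0556]
tcp_rot: [2.432, 1.493, -0.529]
wrist_force: [1.5, 0.4, 6.6]
width: 0.458
grip_force: 21.9
```

{"op": "drive_tool", "data": {
  "rows": [
    [0,0,0,0,0,0,0.47],
    [0,0,0,0,0,0,0.49],
    [0,0,0,0,0,0,0.52],
    [0,0,0,0,0,0,0.56],
    [0,0,0,0,0,0,0.6],
    [0,0,0,0,0,0,0.65]
  ]
}}

```text
time: 11.97
tool_pos: [0.537, -0.2292, 0.0524]
tcp_rot: [2.435, 1.496, -0.534]
wrist_force: [-1.4, 0.0, 0.9]
width: 0.65
grip_force: 0.0
```

```bash
python3 - <<'E'
from pl import *
s=status.read_state(); print(s["time"],s["tool_pos"].round(4),s["wrist_force"].round(1),s["torque"].round(2),s["grip_force"],s["q"].round(3))
E
```

```text
11.9667 [ 0.537  -0.2292  0.0524] [-1.4  0.   0.9] [ 0.17 -0.07 -0.01] 0.0 [-0.2    0.35   1.92  -0.494  1.044  0.558]
```

{"op": "drive_tool", "data": {
  "rows": [
    [0,0,0,0,0.0,-0.005,0.8],
    [0,0,0,0,0,-0.015,0.8],
    [0,0,0,0,0,-0.025,0.8],
    [0,0,0,0,0,-0.03,0.8],
    [0,0,0,0,0,-0.035,0.8],
    [0,0,0,0,0,-0.035,0.8],
    [0,0,0,0,0,-0.02,0.8],
    [0,0,0,0,0,0,0.8]
  ]
}}

```text
time: 12.63
tool_pos: [0.5719, -0.1653, 0.2086]
tcp_rot: [2.431, 1.493, -0.519]
wrist_force: [1.0, 0.3, 0.3]
width: 0.796
grip_force: 0.0
```

```bash
python3 - <<'E'
from pl import *
s=status.read_state(); print(s["time"],s["tool_pos"].round(4),s["wrist_force"].round(1),s["q"].round(3))
# toward above driver: tool down? driver upright => gripping handle horizontally
ims=[]
for n,(x,y) in(("scene",(350,180)),("top",(380,190))):
    p=read_camera(n); ims.append(cv2.resize(p["color"][y:y+140,x:x+130,::-1],None,fx=3,fy=3,interpolation=cv2.INTER_CUBIC))
cv2.imwrite("pics/e.png",np.hstack(ims))
E
```

```text
12.6333 [ 0.5719 -0.1653  0.2086] [1.  0.3 0.3] [-0.091  0.223  1.757 -0.42   1.333  0.515]
```

View pics/e.png

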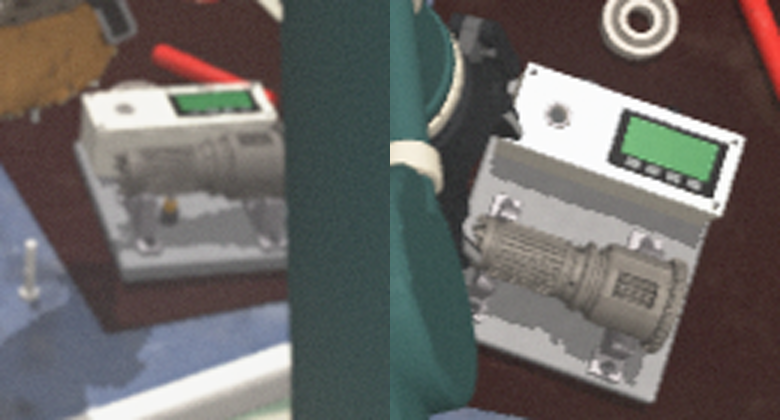

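```bash
cat > m4.py <<'E'
from fit import *
ps=[read_camera("scene"),read_camera("top")]
ms=[]
for p in ps:
    hsv=cv2.cvtColor(p["color"],cv2.COLOR_RGB2HSV); m=((hsv[...,0]>100)&(hsv[...,0]<130)&(hsv[...,1]>165)).astype(np.uint8)
    u=proj(p,[[.632,.003,.13]])[0]; n,l,st,c=cv2.connectedComponentsWithStats(m)
    k=min((i for i in range(1,n) if st[i,4]>60),key=lambda i:np.hypot(*(c[i]-u))); print(u.round(1),st[k],c[k].round(1)); ms.append((l==k).astype(float))
for sel in([0],[1],[0,1]):
    print(sel,*fit([ps[i] for i in sel],[ms[i] for i in sel],"driver",np.array([.632,.003]),0))
# check carrier lying: silhouettes extremes
yaw=-.469
for p in ps:
    for a in masks_of(p,"planet_carrier")[:2]: print("carrier",round(a["score"],2),a["bbox"],a["mask"].sum())
from pl import g2w,Gz
p=ps[1]
t=np.arange(0,6.3,.1)
def cylw(y0,y1,r,dx=0,dy=0,dz=0): return np.array([g2w([-42+dx+r*np.cos(a),y+dy,68+dz+r*np.sin(a)]) for a in t for y in(y0,y1)])
m=masks_of(p,"planet_carrier")
m=[a for a in m if a["bbox"][0]>380]
if m:
    mm=m[0]["mask"].astype(float); ys,xs=np.nonzero(mm)
    f=lambda v:-(lambda s:(s*mm).sum()/np.maximum(s,mm).sum())(sil(p,[cylw(0-63,50-63,31.5,v[0],v[1],v[2]),cylw(-13,72,20,v[0],v[1],v[2])]))
    r=minimize(lambda v:f([v[0],v[1],0]),[0,0],method="Nelder-Mead",options=dict(initial_simplex=[[0,0],[8,0],[0,8]])); print("carrier offset mm",r.x,r.fun)
E
python3 m4.py
```

```text
Traceback (most recent call last):
  File "m4.py", line 7, in <module>
    k=min((i for i in range(1,n) if st[i,4]>60),key=lambda i:np.hypot(*(c[i]-u))); print(u.round(1),st[k],c[k].round(1)); ms.append((l==k).astype(float))
ValueError: min() iterable argument is empty
```

```bash
python3 - <<'E'
from h import *
for n in("scene","top"):
    p=read_camera(n); hsv=cv2.cvtColor(p["color"],cv2.COLOR_RGB2HSV)
    for z in(.09,.12,.15,.17):
        u=proj(p,[[.632,.003,z]])[0].round().astype(int); print(n,z,u,[tuple(int(t) for t in hsv[u[1],u[0]+d]) for d in(-12,-8,-4,0,4,8,12)])
E
```

```text
scene 0.09 [309 241] [(113, 60, 166), (112, 61, 167), (113, 73, 126), (116, 104, 98), (113, 103, 97), (116, 93, 112), (134, 38, 126)]
scene 0.12 [309 230] [(114, 60, 165), (120, 5, 141), (115, 79, 120), (113, 111, 106), (116, 62, 98), (13, 75, 122), (14, 62, 119)]
scene 0.15 [309 218] [(115, 38, 163), (116, 36, 158), (111, 94, 103), (113, 111, 103), (115, 94, 100), (124, 33, 123), (115, 37, 123)]
scene 0.17 [308 210] [(9, 63, 109), (15, 116, 117), (134, 46, 105), (111, 147, 144), (111, 140, 126), (14, 119, 129), (13, 104, 110)]
top 0.09 [313 244] [(87, 78, 114), (87, 74, 104), (111, 118, 91), (113, 115, 80), (111, 115, 82), (22, 100, 250), (22, 101, 249)]
top 0.12 [313 240] [(86, 80, 115), (87, 72, 103), (112, 95, 86), (111, 120, 81), (111, 121, 80), (23, 95, 250), (23, 92, 251)]
top 0.15 [313 237] [(87, 81, 113), (86, 78, 101), (111, 163, 138), (110, 167, 147), (111, 148, 95), (22, 102, 248), (22, 99, 250)]
top 0.17 [313 235] [(88, 84, 116), (88, 75, 99), (110, 176, 161), (110, 178, 191), (111, 165, 150), (22, 97, 248), (21, 94, 247)]
```

```bash
sed -i 's|m=((hsv.*|m=((hsv[...,0]>105)\&(hsv[...,0]<120)\&(hsv[...,1]>82)).astype(np.uint8)|' m4.py; python3 m4.py
```

```text
[308.6 226. ] [305 206  36  40 499] [316.7 228.6]
[313.  239.3] [308 227  12  21 198] [312.9 236.6]
[0] [ 0.64290445 -0.00703738] 0.619466383747888
[1] [0.63473427 0.00242491] 0.392790651614181
[0, 1] [0.63381847 0.0016941 ] 1.0597569867403651
carrier 0.78 [386.8, 219.2, 446.8, 251.6] 1142
carrier 0.83 [409.9, 260.6, 478.9, 309.6] 1647
carrier 0.53 [406.4, 212.8, 495.4, 322.4] 5003
carrier offset mm [0.73695493 2.93611681] -0.8577746376751889
```

```bash
python3 - <<'E'
from pl import *
s=status.read_state()
D=frame([0,0,-1],H(-26.9))
e=plan([.56,-.15,.245],D,6,.8); e=plan([.634,.003,.24],D,6,.8,e); e=plan([.634,.003,.112],D,6,.8,e)
E
```

```text
[[0.08, 4.17, 0.0, -0.0013, -0.0023, -0.0074, 0.8], [0.08, 4.17, 0.0, -0.0008, -0.0023, -0.0074, 0.8], [0.08, 4.17, 0.0, -0.0002, -0.0023, -0.0075, 0.8], [0.08, 4.17, 0.0, 0.0003, -0.0023, -0.0075, 0.8], [0.08, 4.17, 0.0, 0.0009, -0.0023, -0.0074, 0.8], [0.08, 4.17, 0.0, 0.0014, -0.0023, -0.0073, 0.8]]
[[0.0, 0.0, 0.0, 0.0283, -0.0005, 0.0008, 0.8], [0.0, 0.0, 0.0, 0.0283, -0.0005, 0.0008, 0.8], [0.0, 0.0, 0.0, 0.0283, -0.0005, 0.0008, 0.8], [0.0, 0.0, 0.0, 0.0283, -0.0005, 0.0008, 0.8], [0.0, 0.0, 0.0, 0.0283, -0.0005, 0.0008, 0.8], [0.0, 0.0, 0.0, 0.0283, -0.0005, 0.0008, 0.8]]
[[0.0, 0.0, 0.0, 0.0, 0.0, 0.0213, 0.8], [0.0, 0.0, 0.0, 0.0, 0.0, 0.0213, 0.8], [0.0, 0.0, 0.0, 0.0, 0.0, 0.0213, 0.8], [0.0, 0.0, 0.0, 0.0, 0.0, 0.0213, 0.8], [0.0, 0.0, 0.0, 0.0, 0.0, 0.0213, 0.8], [0.0, 0.0, 0.0, 0.0, 0.0, 0.0213, 0.8]]
```

{"op": "drive_tool", "data": {
  "rows": [
    [0,4.17,0,-0.0013,-0.0023,-0.0074,0.8],
    [0,4.17,0,-0.0008,-0.0023,-0.0074,0.8],
    [0,4.17,0,-0.0002,-0.0023,-0.0075,0.8],
    [0,4.17,0,0.0003,-0.0023,-0.0075,0.8],
    [0,4.17,0,0.0009,-0.0023,-0.0074,0.8],
    [0.4,4.17,0,0.0014,-0.0023,-0.0073,0.8]
  ]
}}

```text
time: 13.68
tool_pos: [0.5604, -0.1495, 0.2466]
tcp_rot: [2.674, 1.647, 0.008]
wrist_force: [0.3, 0.0, -0.5]
width: 0.798
grip_force: 0.0
```

{"op": "drive_tool", "data": {
  "rows": [
    [0,0,0,0.028,-0.0005,0,0.8],
    [0,0,0,0.028,-0.0005,0,0.8],
    [0,0,0,0.028,-0.0005,0,0.8],
    [0,0,0,0.028,-0.0005,0,0.8],
    [0,0,0,0.028,-0.0005,0,0.8],
    [0,0,0,0.028,-0.0005,0,0.8],
    [0,0,0,0,0,0,0.8],
    [0,0,0,0,0,0,0.8]
  ]
}}

```text
time: 14.35
tool_pos: [0.6336, 0.0028, 0.2453]
tcp_rot: [2.672, 1.649, 0.001]
wrist_force: [0.2, -0.6, -0.7]
width: 0.798
grip_force: 0.0
```

```bash
python3 - <<'E'
from pl import *
s=status.read_state(); print(s["time"],s["tool_pos"].round(4),s["q"].round(2))
D=frame([0,0,-1],H(-26.9))
e=plan([.634,.003,.20],D,2,.8);e=plan([.634,.003,.112],D,5,.8,e)
E
```

```text
14.35 [0.6336 0.0028 0.2453] [-0.03  0.18  1.68 -0.    1.28  0.43]
[[0.06, 0.01, 0.14, 0.0002, 0.0001, 0.0227, 0.8], [0.06, 0.01, 0.14, 0.0002, 0.0001, 0.0227, 0.8]]
[[0.0, 0.0, 0.0, 0.0, 0.0, 0.0176, 0.8], [0.0, 0.0, 0.0, 0.0, 0.0, 0.0176, 0.8], [0.0, 0.0, 0.0, 0.0, 0.0, 0.0176, 0.8], [0.0, 0.0, 0.0, 0.0, 0.0, 0.0176, 0.8], [0.0, 0.0, 0.0, 0.0, 0.0, 0.0176, 0.8]]
```

{"op": "drive_tool", "data": {
  "rows": [
    [0,0,0,0,0,0.02,0.8],
    [0,0,0,0,0,0.023,0.8],
    [0,0,0,0,0,0.02,0.8],
    [0,0,0,0,0,0.02,0.8],
    [0,0,0,0,0,0.02,0.8],
    [0,0,0,0,0,0,0.8]
  ]
}}

```text
time: 14.85
tool_pos: [0.6296, 0.0003, 0.1376]
tcp_rot: [-2.674, -1.644, 0.01]
wrist_force: [-0.8, 0.0, -1.4]
width: 0.803
grip_force: 0.0
```

{"op": "drive_tool", "data": {
  "rows": [
    [0,0,0,0,0,0.015,0.8],
    [0,0,0,0,0,0.013,0.8],
    [0,0,0,0,0,0,0.8],
    [0,0,0,0,0,0,0.5],
    [0,0,0,0,0,0,0.35],
    [0,0,0,0,0,0,0.1],
    [0,0,0,0,0,0,0.1],
    [0,0,0,0,0,0,0.1]
  ],
  "force": 60
}}

```text
time: 15.52
tool_pos: [0.6348, 0.0015, 0.1162]
tcp_rot: [2.672, 1.645, 0.006]
wrist_force: [0.4, 0.0, 3.3]
width: 0.256
grip_force: 58.5
```

{"op": "drive_tool", "data": {
  "rows": [
    [0,0,0,0,0,0,0.1],
    [0,0,0,0,0,0,0.1],
    [0,0,0,0,0,0,0.1],
    [0,0,0,0,0,0,0.1]
  ]
}}

```text
time: 15.85
tool_pos: [0.6349, 0.0015, 0.1161]
tcp_rot: [2.672, 1.645, 0.006]
wrist_force: [0.6, -0.2, 5.9]
width: 0.254
grip_force: 58.9
```

{"op": "drive_tool", "data": {
  "rows": [
    [0,0,0,0,0,-0.006,0.1],
    [0,0,0,0,0,-0.012,0.1],
    [0,0,0,0,0,-0.015,0.1],
    [0,0,0,0,0,-0.018,0.1],
    [0,0,0,0,0,-0.02,0.1],
    [0,0,0,0,0,-0.02,0.1],
    [0,0,0,0,0,-0.02,0.1],
    [0,0,0,0,0,-0.02,0.1]
  ]
}}

```text
time: 16.52
tool_pos: [0.6322, 0.002, 0.2468]
tcp_rot: [2.675, 1.647, -0.0]
wrist_force: [-0.4, -1.0, -0.9]
width: 0.256
grip_force: 58.8
```

{"op": "drive_tool", "data": {
  "rows": [
    [0,0,0,0,0,0,0.1],
    [0,0,0,0,0,0,0.1],
    [0,0,0,0,0,0,0.1]
  ]
}}

```text
time: 16.77
tool_pos: [0.6324, 0.0018, 0.2446]
tcp_rot: [2.675, 1.647, -0.0]
wrist_force: [0.6, 0.3, -0.8]
width: 0.258
grip_force: 58.8
```

```bash
python3 - <<'E'
from pl import *
s=status.read_state(); print(s["time"],s["tool_pos"].round(4),s["wrist_force"].round(2),s["grip_force"],s["width"])
T=R.from_rotvec(s["tcp_rot"]).as_matrix(); print(T.round(3).tolist())
for n in("scene","top"):
    p=read_camera(n)
    for k in("driver",):
        for m in masks_of(p,k)[:2]: print(n,m["score"],m["bbox"],proj(p,[s["tool_pos"]+[0,0,.02],s["tool_pos"]-[0,0,.10]]).round(1).tolist())
D=frame([0,0,-1],H(-26.9)); plan([.640,-.243,.245],D,8,.1)
E
```

```text
16.7667 [0.6324 0.0018 0.2446] [ 0.63  0.3  -0.83] 58.849916310282424 0.25778743322920095
[[0.45, 0.893, 0.0], [0.893, -0.45, -0.001], [-0.0, 0.0, -1.0]]
scene 0.77 [303.3, 184.3, 316.3, 221.5] [[308.5, 171.2], [308.9, 220.1]]
top 0.62 [156.4, 281.2, 198.3, 332.7] [[312.2, 221.8], [313.4, 237.4]]
[[-0.0, 0.01, 0.02, -0.0269, 0.0146, -0.0001, 0.1], [-0.0, 0.01, 0.02, -0.0269, 0.0146, -0.0001, 0.1], [-0.0, 0.01, 0.02, -0.0269, 0.0147, -0.0001, 0.1], [-0.0, 0.01, 0.02, -0.0269, 0.0147, -0.0001, 0.1], [-0.0, 0.01, 0.02, -0.0269, 0.0147, -0.0001, 0.1], [-0.0, 0.01, 0.02, -0.0269, 0.0147, -0.0002, 0.1], [-0.0, 0.01, 0.02, -0.0269, 0.0147, -0.0002, 0.1], [-0.0, 0.01, 0.02, -0.0268, 0.0147, -0.0002, 0.1]]
```

{"op": "drive_tool", "data": {
  "rows": [
    [0,0,0,-0.027,0.0147,0,0.1],
    [0,0,0,-0.027,0.0147,0,0.1],
    [0,0,0,-0.027,0.0147,0,0.1],
    [0,0,0,-0.027,0.0147,0,0.1],
    [0,0,0,-0.027,0.0147,0,0.1],
    [0,0,0,-0.027,0.0147,0,0.1],
    [0,0,0,-0.027,0.0147,0,0.1],
    [0,0,0,-0.0265,0.0147,0,0.1]
  ]
}}

```text
time: 17.63
tool_pos: [0.6407, -0.245, 0.2447]
tcp_rot: [2.675, 1.647, 0.001]
wrist_force: [0.9, 0.1, -0.3]
width: 0.257
grip_force: 58.9
```

{"op": "drive_tool", "data": {
  "rows": [
    [0,0,0,0,0,0.015,0.1],
    [0,0,0,0,0,0.02,0.1],
    [0,0,0,0,0,0.015,0.1],
    [0,0,0,0,0,0.005,0.1],
    [0,0,0,0,0,0,0.1],
    [0,0,0,0,0,0,0.1]
  ]
}}

```text
time: 18.13
tool_pos: [0.6413, -0.2435, 0.1905]
tcp_rot: [2.674, 1.647, 0.002]
wrist_force: [1.1, -0.7, 0.3]
width: 0.256
grip_force: 58.9
```

```bash
python3 - <<'E'
from pl import *
s=status.read_state(); print(s["time"],s["tool_pos"].round(4),s["wrist_force"].round(2),s["q"].round(2))
t=s["tool_pos"]-[0,0,.108]; ims=[]
for n in("scene","top"):
    p=read_camera(n); u=proj(p,[t,t+[0,0,.05]]).round(1); hu=proj(p,g2w([56,46,68])).round(1); print(n,"tip pred",u.tolist(),"hole",hu.tolist())
    x,y=int(hu[0,0])-28,int(hu[0,1])-32
    ims.append(cv2.resize(p["color"][y:y+56,x:x+56,::-1],None,fx=7,fy=7,interpolation=cv2.INTER_CUBIC)); print(x,y)
cv2.imwrite("pics/f.png",np.hstack(ims))
E
```

```text
18.1333 [ 0.6413 -0.2435  0.1905] [ 1.1  -0.72  0.3 ] [-0.4   0.31  1.62  0.    1.21  0.07]
scene tip pred [[390.7, 211.0], [392.1, 193.2]] hole [[390.4, 215.4]]
362 183
top tip pred [[437.4, 225.8], [442.8, 219.7]] hole [[435.7, 228.0]]
407 196
```

View pics/f.png

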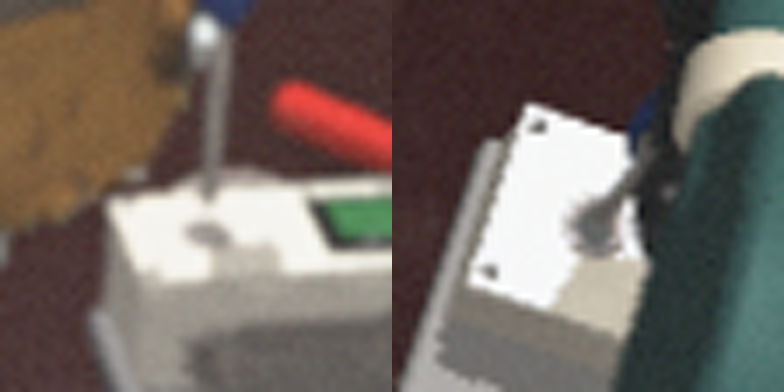

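```bash
python3 - <<'E'
from h import *
for n,(x,y) in(("scene",(384,204)),("top",(428,217))):
    ims=[cv2.cvtColor(read_camera(n)["color"],cv2.COLOR_RGB2GRAY)[y:y+17,x:x+18].astype(float) for _ in range(3)]
    print(n,x,y); print(np.mean(ims,0).astype(int))
E
```

```text
scene 384 204
[[ 77  62  59  61  60  63  83 105 110  91  68  58  59  60  57  58  56  58]
 [ 64  61  59  59  57  62  82 105 109  88  63  57  56  58  57  58  57  60]
 [ 61  59  60  56  57  63  86 109 111  94  83  79  81  83  76  65  59  55]
 [ 59  57  57  59  62  82 100 115 115 118 125 131 128 129 117  97  90  76]
 [ 56  58  64  79 106 129 135 123 121 138 152 158 161 159 155 147 146 130]
 [ 75  78 100 139 170 172 152 127 137 164 183 194 196 192 188 195 202 197]
 [147 152 173 210 223 209 178 153 177 216 231 234 234 233 232 234 235 237]
 [226 227 231 239 240 236 226 217 225 239 244 244 244 244 244 243 244 244]
 [243 244 244 244 243 243 241 240 242 244 244 244 244 244 245 244 244 244]
 [244 244 243 244 243 242 238 237 239 242 243 244 244 244 244 244 244 244]
 [243 243 243 241 235 223 212 206 214 228 239 244 244 244 244 244 244 244]
 [242 243 243 236 214 180 165 159 164 188 220 239 244 244 244 243 243 244]
 [243 243 243 235 207 172 158 149 150 158 185 226 243 244 243 241 240 243]
 [243 243 243 240 226 201 178 162 150 147 167 209 231 234 232 226 224 237]
 [244 243 243 243 241 233 224 208 17
[... 777 characters left out ...]
152 126  59  37  38  45]
 [247 247 247 247 227 191 165 129 103  93  91 130 228 165  41  37  36  40]
 [247 247 247 231 215 167 120  97  91  89 108 168 237 179  57  39  39  41]
 [247 247 247 214 173 132 102  99  94  94 125 196 219 173  89  39  40  42]
 [247 247 248 217 170 127  99 101  99 103 131 202 231 188  95  48  52  50]
 [247 247 247 220 203 160 111 101  99 103 133 199 231 220 128  42  50  49]
 [247 247 247 245 213 171 129 101 100 118 164 177 234 246 166  40  44  47]
 [247 247 247 247 210 145 128 122 115 127 130 154 235 247 177  54  45  48]
 [247 247 247 247 244 215 163 143 132 138 171 231 224 240 215 131  64  48]
 [248 247 247 247 247 221 187 182 181 185 190 203 199 203 196 201 130  49]]
```

{"op": "drive_tool", "data": {
  "rows": [
    [0,0,0,0,-0.0023,0,0.1],
    [0,0,0,0,0,0.003,0.1],
    [0,0,0,0,0,0.003,0.1],
    [0,0,0,0,0,0.003,0.1],
    [0,0,0,0,0,0.003,0.1],
    [0,0,0,0,0,0,0.1],
    [0,0,0,0,0,0,0.1]
  ]
}}

```text
time: 19.12
tool_pos: [0.6392, -0.2426, 0.1784]
tcp_rot: [2.674, 1.646, 0.002]
wrist_force: [0.5, -0.6, -0.7]
width: 0.252
grip_force: 58.9
```

{"op": "drive_tool", "data": {
  "rows": [
    [0,0,0,0,0,0.002,0.1],
    [0,0,0,0,0,0.002,0.1],
    [0,0,0,0,0,0,0.1],
    [0,0,0,0,0,0,0.1]
  ]
}}

```text
time: 19.45
tool_pos: [0.6394, -0.2427, 0.1748]
tcp_rot: [2.674, 1.646, 0.002]
wrist_force: [-0.8, -0.3, -0.7]
width: 0.254
grip_force: 58.9
```

{"op": "drive_tool", "data": {
  "rows": [
    [0,0,0,0,0,0.002,0.1],
    [0,0,0,0,0,0.002,0.1],
    [0,0,0,0,0,0,0.1],
    [0,0,0,0,0,0,0.1]
  ]
}}

```text
time: 19.78
tool_pos: [0.6393, -0.2427, 0.1707]
tcp_rot: [2.674, 1.646, 0.002]
wrist_force: [-0.4, 0.2, -0.8]
width: 0.253
grip_force: 58.9
```

{"op": "drive_tool", "data": {
  "rows": [
    [0,0,0,0,0,0.003,0.1],
    [0,0,0,0,0,0.003,0.1],
    [0,0,0,0,0,0,0.1],
    [0,0,0,0,0,0,0.1]
  ]
}}

```text
time: 20.12
tool_pos: [0.6393, -0.2426, 0.1645]
tcp_rot: [2.674, 1.646, 0.002]
wrist_force: [0.7, 0.3, -0.2]
width: 0.25
grip_force: 58.9
```

{"op": "drive_tool", "data": {
  "rows": [
    [0,0,0,0,0,0.003,0.1],
    [0,0,0,0,0,0.003,0.1],
    [0,0,0,0,0,0,0.1],
    [0,0,0,0,0,0,0.1]
  ]
}}

```text
time: 20.45
tool_pos: [0.6393, -0.2426, 0.1586]
tcp_rot: [2.674, 1.646, 0.002]
wrist_force: [0.9, 0.1, -0.5]
width: 0.254
grip_force: 58.9
```

{"op": "drive_tool", "data": {
  "rows": [
    [0,0,0,0,0,0.002,0.1],
    [0,0,0,0,0,0.002,0.1],
    [0,0,0,0,0,0,0.1],
    [0,0,0,0,0,0,0.1]
  ]
}}

```text
time: 20.78
tool_pos: [0.6398, -0.2428, 0.1554]
tcp_rot: [2.673, 1.646, 0.003]
wrist_force: [0.7, 0.6, 2.3]
width: 0.256
grip_force: 59.1
```

{"op": "drive_tool", "data": {
  "rows": [
    [0,0,0,0,0,0.002,0.1],
    [0,0,0,0,0,0.002,0.1],
    [0,0,0,0,0,0,0.1],
    [0,0,0,0,0,0,0.1]
  ]
}}

```text
time: 21.12
tool_pos: [0.64, -0.2429, 0.1521]
tcp_rot: [2.672, 1.645, 0.004]
wrist_force: [-0.5, 0.2, 4.6]
width: 0.252
grip_force: 59.3
```

{"op": "drive_tool", "data": {
  "rows": [
    [0,0,0,0,0,0.002,0.1],
    [0,0,0,0,0,0,0.1],
    [0,0,0,0,0,0,0.1]
  ]
}}

```text
time: 21.37
tool_pos: [0.6404, -0.2431, 0.1519]
tcp_rot: [2.672, 1.645, 0.005]
wrist_force: [-3.1, 1.5, 10.8]
width: 0.253
grip_force: 59.9
```

{"op": "drive_tool", "data": {
  "rows": [
    [0,0,0,0,0,0,0.1],
    [0,0,0,0,0,0,0.1],
    [0,0,0,0,0,0,0.1],
    [0,0,0,0,0,0,0.1],
    [0,0,0,0,0,0,0.1],
    [0,0,0,0,0,0,0.1]
  ]
}}

```text
time: 21.87
tool_pos: [0.6404, -0.243, 0.1519]
tcp_rot: [2.672, 1.645, 0.005]
wrist_force: [-1.8, 1.4, 10.8]
width: 0.258
grip_force: 59.9
```

```bash
python3 - <<'E'
from h import *
s=status.read_state(); print(s["time"],s["tool_pos"].round(4),s["wrist_force"].round(1),s["grip_force"])
for n in("scene","top"):
    p=read_camera(n)
    for a in masks_of(p,"planet_carrier")[:2]: print(n,round(a["score"],2),a["bbox"])
E
```

```text
21.8667 [ 0.6404 -0.243   0.1519] [-1.8  1.4 10.8] 59.91916691826191
scene 0.62 [388.8, 224.2, 431.9, 245.8]
scene 0.25 [388.0, 189.0, 398.6, 214.7]
```

```bash
python3 -c "
from workcell import workorder
print(workorder.finish_job())"
```

```text
the job is handed in; nothing more can be done
None
```

The job is handed in at about 22 s of the 58 s allowed, but no verdict came back: the carrier lies let go in both saddles, and the gripped upright screwdriver is at the button's stop, pressing with about 11 N. The carrier was last checked in full before the screwdriver was fetched (about 3 mm off along the saddles, within limits); in the final pictures the arm partly hid it.

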